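# Set the thermometer check rail and hold the spring clip open round its target card

## Task

Ready the thermometer check rail for its next paper target: swing the carriage's clamp lever free, slide the carriage until its pointer stands at the red line on the scale, and swing the lever back fully to lock it there. Then take the blue-handled spring clip by both handles, squeeze it wide open against its spring and bring its gaping jaws round the target card's upright edge nearest the robot, one jaw on either side and neither touching the card. Finish while holding it there, wide open, so that a colleague can slip the paper in; leave everything else on the table undisturbed.

Things in the scene. Friction and masses are not known exactly. Their poses are not given: they have to be found in the camera images.
- carriage (a joint): position of the carriage along the rail in m: 0 with its pointer exactly at the red line, growing along the rail's +y (towards the thermometer). It slides from -0.085 to 0.060, starts on the negative side, and moves with about 5 N when the clamp lever is free; the clamp bites below about 0.7 rad of the lever and, locked, holds the carriage against a push of 20 N.
- clamp_lever (a joint): angle of the clamp lever in rad: 0 locked (arm square to the rail, pointing to the robot's side, along the rail's -x), growing anticlockwise seen from above to 1.57 fully free (arm along the rail's -y, away from the thermometer). It stays where it is left (about 0.1 to 0.2 N m to turn).
- lever_knob (a point): centre of the upright round black knob at the end of the clamp lever: 17 mm across, 40 mm tall; the arm's top is 22 mm below this point. It swings on a level arc, 78 mm from the lever's upright pivot, and turns freely on its own pin, so pinched from above it can be swung without turning the gripper, and with the lever free and along the rail the carriage can be pulled or pushed by it.
- red_line (a point): middle of the 3 mm wide red line on the white scale ledge along the near side of the fixed rail. Axes are the rail's: y along the rail towards the thermometer, z up, x square to the rail away from the robot.
- pointer (a point): the spot on the scale ledge beneath the carriage's red pointer; it coincides with red_line when the carriage is at the line. Axes as the rail's.
- card_edge (a point): point on the target card's upright edge nearest the robot, mid-thickness, 118 mm above the table. The card (white, 4 mm thick, 104 mm wide, black round spot) stands on the carriage and moves with it; its edge is free from 70 to 168 mm above the table. Axes as the rail's: x from the edge into the card, y square to the card's faces, z up.
- clip_grip (a point): the place to squeeze the spring clip: between its two handles, halfway up (14 mm), 40 mm behind the pivot. Axes: x to the jaws, y to the clip's left, z up; they belong to the left arm and turn by half the joint value as the clip opens. Handles here measure 49 mm over their outer faces at rest (63 mm at the rear ends), and 30 mm, with parallel faces, when fully open.
- clip: spring clip lying on its side, of steel with flat blue handles and blue jaw pads: two arms on an upright pivot, 122 mm long, 28 mm tall as it lies, 65 g. Origin under the pivot, x towards the jaws. It takes about 5 N on the handles to start opening and 13 N to hold it fully open; a firm grip (20 N or more) holds it against its stop.
- rail: the fixed check rail: grey base 104 x 500 mm, aluminium rail 34 mm high, thermometer in a cradle at its +y end; carries carriage, lever and card. Origin under the red line's middle, on the rail's centre line; x away from the robot, y along the rail.
- jaw_left (a point): tip of the left jaw, 53 mm ahead of the pivot, halfway up its 24 mm height; on the inner (gripping) face. Axes as clip_grip.
- jaw_right (a point): tip of the right jaw, mirror image of the left; the two touch when the clip is shut and stand about 26 mm apart when it is fully open.
- clip_arm (a joint): opening of the spring clip in rad: 0 shut (its spring holds it there), 0.48 fully open (stop).
- tape: bystander: roll of masking tape lying flat, 104 x 102 x 25 mm, origin under its centre. Leave it.
- dropper: bystander: small white dropper bottle with a green cap standing upright, 20 mm across, 64 mm tall, origin under its centre. Leave it.
Things that resemble listed ones, but are neither listed nor needed, are in the scene too. Leave any pink or yellow look-alike of the clip alone.

How it is judged:
On the way, in this order (a step that is already met when the one before it is completed fails the run):
1. the clamp lever is swung free (at least 1.2 rad) (value of joint clamp_lever above 1.2 rad), for 0.1 s.
2. the carriage is slid until its pointer is within 5 mm of the red line, the lever still free (y of pointer in the frame of red_line between -0.005 and 0.005 m and value of joint clamp_lever above 0.8 rad), for 0.1 s.
3. the lever is swung back to lock (within 0.2 rad of its stop) with the pointer within 5 mm of the line (y of pointer in the frame of red_line between -0.005 and 0.005 m and value of joint clamp_lever below 0.2 rad), for 0.2 s.
4. the clip is squeezed open (0.32 rad or more) and lifted off the table in the gripper (value of joint clip_arm above 0.32 rad and height (world z) of clip_grip above 0.05 m and contact force between clip and the fingers above 2 N), for 0.2 s.
At the end, for the whole second after the job is handed in: Pointer within 5 mm of the red line, lever within 0.2 rad of locked; clip still, held by the fingers alone, open 0.32 rad or more, jaw tips 6 to 45 mm past the card's near edge, within 45 mm of card_edge in height, one each side of the card, under 0.5 N on card or rail (all of step 3 and value of joint clip_arm above 0.32 rad and x of jaw_left in the frame of card_edge between 0.006 and 0.045 m and z of jaw_left in the frame of card_edge between -0.045 and 0.045 m and x of jaw_right in the frame of card_edge between 0.006 and 0.045 m and z of jaw_right in the frame of card_edge between -0.045 and 0.045 m and ((y of jaw_left in the frame of card_edge above 0.003 m and y of jaw_right in the frame of card_edge below -0.003 m) or (y of jaw_left in the frame of card_edge below -0.003 m and y of jaw_right in the frame of card_edge above 0.003 m)) and contact force between clip and the fingers above 2 N and contact force between clip and rail below 0.5 N and height (world z) of clip_grip above 0.06 m and linear speed of clip below 0.03 m/s); the arm keeps its last pose, push and grip.
It fails at once if the tape roll or the dropper bottle is shifted by more than 30 mm or the bottle tipped over (distance of any of tape, dropper from where it was at the start of the episode above 0.03 m or angle between dropper's own z axis and vertical above 0.5 rad).
It also fails if it takes over 50 s, if anything falls off the work surface, if the arm or the gripper's body presses on something with over 40 N, if the wrist force passes 120 N, or if a joint passes its speed limit or range.

## Robot

A 6-joint arm with a two-finger parallel gripper is mounted at the origin on a cart in front of the work surface, level with it; the furniture and walls round the work are solid. World frame = base frame: x ahead of the robot, y to its left, z up, the work surface at z = 0. Lengths are in m, angles in rad, forces in N, time in s.
With the tool pointing down it reaches from about 0.375 to 0.975 m from the base axis. Payload 3.8 kg.
Tool frame: the origin (TCP) lies midway between the tips of the shut fingers; the grasp point (between the pads) lies 19 mm behind it (ctrl.grasp_offset is the z of the grasp point in the tool frame, in m); z points along the fingers, y is the direction in which the jaws open and shut (so a half turn about z gives the same grasp; the last joint's range is limited). The gripper opens to 88 mm and grips with 3 to 60 N. Pads are 18 mm wide; open, the fingers measure 123 mm over their backs; the gripper's body (75 mm by 187 mm) begins 45 mm behind the grasp point.
Start: joints at [1.22, 0.264, 1.604, -0, 1.274, -0.037], TCP at [0.208, 0.642, 0.239] pointing down, gripper open.
Joint ranges: [-2.63, 2.63], [-0.94, 2.18], [0.31, 2.57], [-1.31, 4.45], [0, 2.66], [-2.55, 2.55]. Speed limits (rad/s): [2.57, 2.57, 3.14, 3.14, 3.14, 3.14].

## Interface

Orientations are given as a unit quaternion [x, y, z, w].
In Python, from station import ctrl gives the robot as it stands. The module is installed in compiled form; this text tells all that it offers.
- The arm moves only by the shell command python3 -m crank 'ROWS'. ROWS is JSON, a list of rows, each an object with "gripper": the opening, from 0 (shut) to 1 (fully open); "offset": the shift along the tool's x, y, z in m, a list of three; "yaw": the turn about the tool's z in rad. In form: [{"gripper": gripper, "offset": [tx, ty, tz], "yaw": yaw}, ...]. A call has 1 to 12 rows; each row shifts and turns the commanded pose from where the row before left it, along the tool's axes as they then stand; what a row does not reach is not made up. A row lasts 1/12 s, in which the tool goes at most 41.7 mm and 7.16 degrees, less where a joint would pass 70% of its speed; a pose out of reach is approached as far as the arm can. A call with a gripper value outside its range is refused whole. The fingers move at their own pace and stop on an object; the grip force is fixed at half the most. Time passes only in rows, so rows that do not move let the fingers close. It gives the time, the measured TCP pose, the force and the opening at its end, in the units of the state.
- ctrl.state(): the state, without advancing time (a new reading comes with each control period).
- ctrl.camera(name): name is "scene" or "side" or "wrist"; returns a dict with "image" (420x560x3 uint8, red, green, blue), "K" (3x3 intrinsics, pixels), "R" (3x3) and "t" (3): a world point X has camera coordinates R X + t; the wrist camera has in their place "hand_eye" (4x4, takes a point from camera to tool coordinates, whose origin is the TCP and whose axes are the flange's). Camera axes: x right, y down, z forward; pixel columns grow to the right and rows downward; lengths in m; the calibration is good to about 2 mm. A picture is of the moment at which its call begins: read the wrist's pose just before it. There is no depth.
- ctrl.sign_off(): hands the job in, once; it reports no verdict.
The state is a dict: "time": time; "q": joint angles; "qvel": joint speeds; "joint_torque": joint torques, N m; "position": TCP position; "ee_rot": TCP orientation; "contact_force": force on the tool from outside, world axes, zero at the start; "moment": the same for the moment, N m; "width": opening from 0.0 (shut) to 1.0 (fully open).
Only numpy, scipy, OpenCV 4.12 (cv2) and the standard library are available. Lean on these libraries where they do the work, as an engineer would, in place of code of your own. Each camera call takes 0.05 s, during which the arm holds its last target.

## Working session

There is one attempt and no reset: what is moved stays moved. The work goes in short steps, Python scripts to look and compute and a shell command to move; the robot and the scene stay as the last step left them, time stands still between calls to the robot, and variables do not carry over. Pictures are saved under pics/ and viewed, and the job is handed in when it is done.

```bash
mkdir -p pics; cat > h.py <<'E'
import numpy as np, cv2
from station import ctrl
def snap(n,f):
    s=ctrl.state(); c=ctrl.camera(n); cv2.imwrite('pics/'+f+'.png',c['image'][:,:,::-1])
    np.savez('pics/'+f+'.npz',pos=s['position'],rot=s['ee_rot'],**c); return s,c
def load(f):
    d=dict(np.load('pics/'+f+'.npz'))
    if 'hand_eye' in d and 'R' not in d:
        from scipy.spatial.transform import Rotation as Ro
        T=np.eye(4);T[:3,:3]=Ro.from_quat(d['rot']).as_matrix();T[:3,3]=d['pos']
        W=np.linalg.inv(T@d['hand_eye']);d['R']=W[:3,:3];d['t']=W[:3,3]
    return d
def ray(d,u,v):
    r=d['R'].T@np.linalg.inv(d['K'])@np.array([u,v,1.]);o=-d['R'].T@d['t'];return o,r/np.linalg.norm(r)
def plane(d,u,v,z):
    o,r=ray(d,u,v);return o+r*(z-o[2])/r[2]
def proj(d,X):
    p=d['K']@(d['R']@np.array(X)+d['t']);return p[:2]/p[2]
def tri(*a):
    A=np.zeros((3,3));b=np.zeros(3)
    for d,u,v in a:
        o,r=ray(d,u,v);P=np.eye(3)-np.outer(r,r);A+=P;b+=P@o
    return np.linalg.solve(A,b)
E
python3 - <<'E'
from h import *
for n in['scene','side','wrist']:
    s,c=snap(n,n+'0')
print(s); print(c['K'],c.get('hand_eye'))
d=load('scene0');print(-d['R'].T@d['t']);d=load('side0');print(-d['R'].T@d['t'])
E
```

```text
{'time': 0.1, 'q': array([ 1.22008357e+00,  2.64659722e-01,  1.60522887e+00,  3.24874950e-07,
        1.27371057e+00, -3.68527424e-02]), 'qvel': array([ 0.00302708, -0.00076236, -0.00292749,  0.00045056, -0.00140996,
       -0.00038129]), 'joint_torque': array([ 4.89197555e-04, -5.03623259e+01, -3.58068609e+01,  7.30314734e-02,
        2.34830577e-02, -5.71172848e-05]), 'position': array([0.20814467, 0.64143073, 0.23752933]), 'ee_rot': array([ 1.56286650e-01,  9.87711231e-01, -9.84447181e-04, -1.93351443e-04]), 'contact_force': array([-1.08390043,  0.57040162, -0.51887401]), 'moment': array([-0.03721186,  0.0591063 , -0.00365057]), 'width': 0.9978360652436362}
[[375.83027527   0.         276.71080734]
 [  0.         375.83027527 203.01082108]
 [  0.           0.           1.        ]] [[ 6.37612792e-04 -9.46389762e-01 -3.23026333e-01  8.54042633e-02]
 [ 9.99999565e-01  3.83681977e-04  8.49775363e-04  7.16246562e-04]
 [-6.80279322e-04 -3.23026734e-01  9.46389595e-01 -1.45774570e-01]
 [ 0.00000000e+00  0.00000000e+00  0.00000000e+00  1.00000000e+00]]
[-0.17885457 -0.81820915  0.79418896]
[0.03744206 1.17655461 1.1543031 ]
```

View pics/scene0.png

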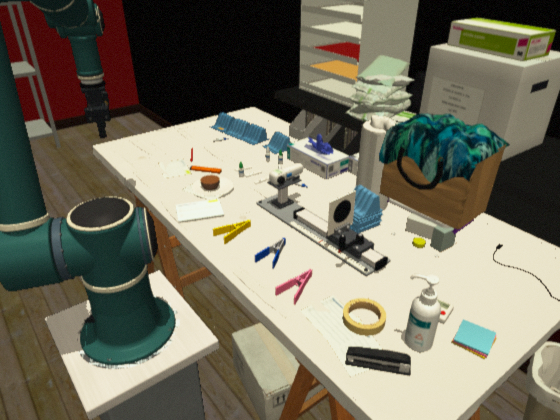

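View pics/side0.png

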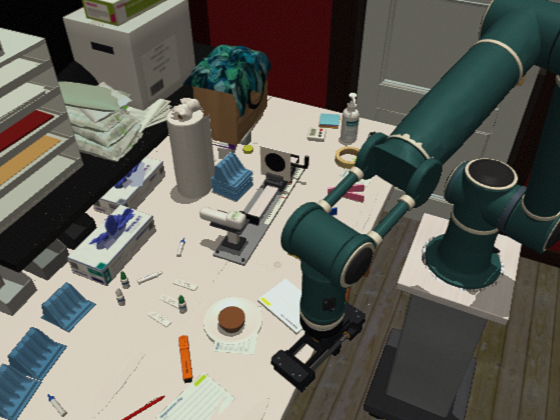

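View pics/wrist0.png

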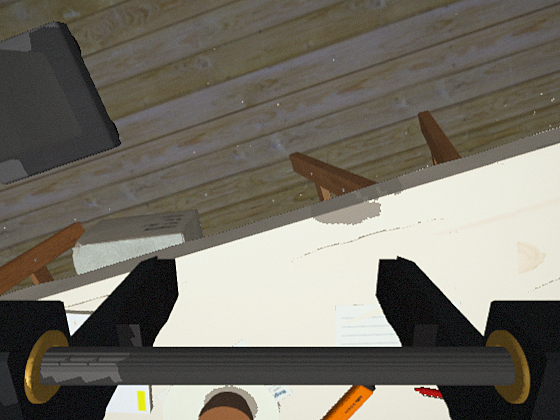

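The scene view shows the yellow clip at (232,230), the blue one at (270,249) and the pink one at (295,285). The rail runs from (285,185) to (370,265), with the card at (341,213). The blue clip at (270,249) fits the description; I'll enlarge it to confirm.

```bash
python3 - <<'E'
import cv2
a=cv2.imread('pics/scene0.png')
cv2.imwrite('pics/s0a.png',cv2.resize(a[155:305,205:405],None,fx=4,fy=4,interpolation=cv2.INTER_CUBIC))
a=cv2.imread('pics/side0.png')
cv2.imwrite('pics/d0a.png',cv2.resize(a[130:280,190:390],None,fx=4,fy=4,interpolation=cv2.INTER_CUBIC))
E
```

```text
(no output)
```

View pics/s0a.png

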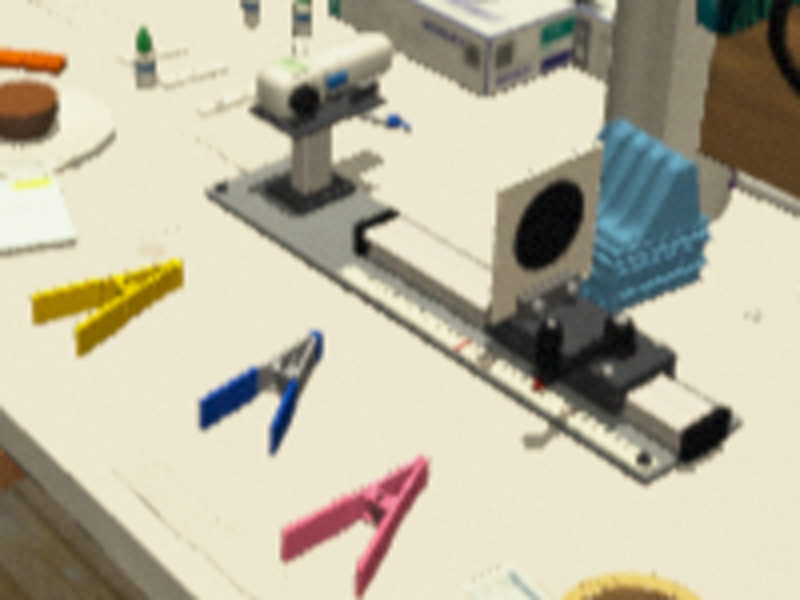

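View pics/d0a.png

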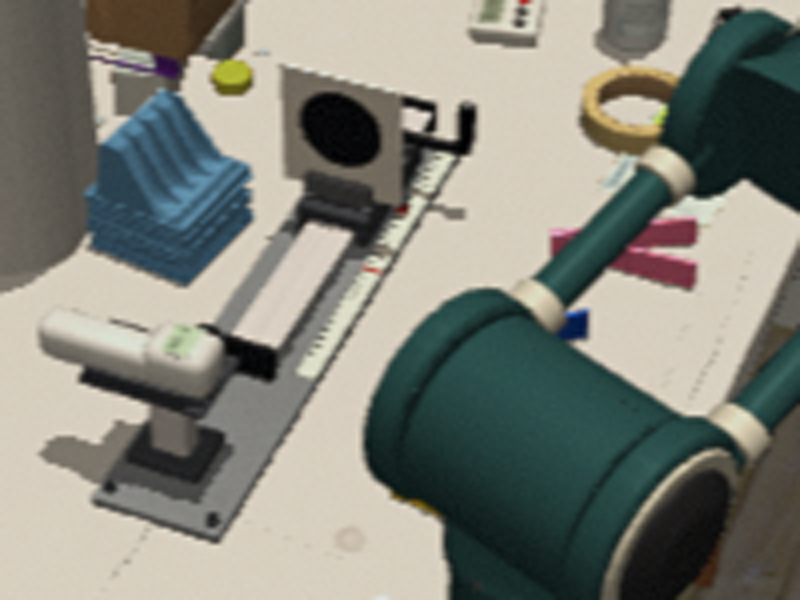

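The blue clip is confirmed at crop (265,385). Its handles point towards the robot and its jaws towards the rail. The knob is at crop (549,345), the red line at (463,345) and the pointer at (540,384). I'll triangulate these.

```bash
python3 - <<'E'
from h import *
np.set_printoptions(precision=4,suppress=True)
a=load('scene0');b=load('side0')
S=lambda u,v:(a,205+u/4,155+v/4)
D=lambda u,v:(b,190+u/4,130+v/4)
for n,p,q in[('red',(463,345),(373,269)),('ptr',(540,385),(402,209)),('knobtop',(551,320),(467,106)),('cardtopnear',(497,192),(404,97)),('cardtopfar',(602,145),(283,66)),('baseNL',(208,190),(218,541)),('screw',(222,188),(212,519)),('knobbot',(549,375),(467,150)),('cardbotnear',(492,318),(400,205))]:
    print(n,tri(S(*p),D(*q)))
for n,(u,v),z in[('clip rear L',(200,402),.028),('clip rear R',(270,432),.028),('pivot',(280,370),.028),('jaw tip',(318,335),.026)]:
    print(n,plane(*S(u,v),z))
for n,(u,v) in [('base far right near',(648,482)),('base NL',(208,192))]: print(n,plane(*S(u,v),.006))
E
```

```text
red [ 0.5818 -0.0254  0.0098]
ptr [ 0.5889 -0.1004  0.0143]
knobtop [ 0.5505 -0.14    0.1083]
cardtopnear [ 0.5719 -0.0606  0.163 ]
cardtopfar [ 0.6761 -0.0585  0.1631]
baseNL [0.5643 0.2841 0.0037]
screw [0.5732 0.2728 0.0093]
knobbot [ 0.5504 -0.1416  0.0629]
cardbotnear [ 0.5746 -0.06    0.0553]
clip rear L [0.3744 0.0179 0.028 ]
clip rear R [ 0.393  -0.0387  0.028 ]
pivot [0.441  0.0137 0.028 ]
jaw tip [0.4909 0.0333 0.026 ]
base far right near [ 0.5794 -0.216   0.006 ]
base NL [0.5639 0.2797 0.006 ]
```

```bash
python3 -m crank '[{"gripper":1,"offset":[0,0,0],"yaw":0.123},{"gripper":1,"offset":[0,0,0],"yaw":0.123},{"gripper":1,"offset":[0,0,0],"yaw":0.123},{"gripper":1,"offset":[0,0,0],"yaw":0.123},{"gripper":1,"offset":[0,0,0],"yaw":0.123},{"gripper":1,"offset":[0,0,0],"yaw":0.123},{"gripper":1,"offset":[0,0,0],"yaw":0.123},{"gripper":1,"offset":[0,0,0],"yaw":0.123},{"gripper":1,"offset":[0,0,0],"yaw":0.123},{"gripper":1,"offset":[0,0,0],"yaw":0.123},{"gripper":1,"offset":[-0.02,0.01,0],"yaw":0},{"gripper":1,"offset":[-0.03,0.014,0],"yaw":0}]'
```

```text
time: 1.15
position: [0.2328, 0.5937, 0.2379]
ee_rot: [0.697, 0.717, -0.0, -0.0]
contact_force: [0.5, -0.9, 1.6]
width: 0.999
```

```bash
python3 -m crank '[{"gripper":1,"offset":[-0.037,0.016,-0.001],"yaw":0},{"gripper":1,"offset":[-0.037,0.016,-0.001],"yaw":0},{"gripper":1,"offset":[-0.037,0.016,-0.001],"yaw":0},{"gripper":1,"offset":[-0.037,0.016,-0.001],"yaw":0},{"gripper":1,"offset":[-0.037,0.016,-0.001],"yaw":0},{"gripper":1,"offset":[-0.037,0.016,-0.001],"yaw":0},{"gripper":1,"offset":[-0.037,0.016,-0.001],"yaw":0},{"gripper":1,"offset":[-0.037,0.016,-0.001],"yaw":0},{"gripper":1,"offset":[-0.037,0.016,-0.001],"yaw":0},{"gripper":1,"offset":[-0.037,0.016,-0.001],"yaw":0},{"gripper":1,"offset":[-0.037,0.016,-0.001],"yaw":0},{"gripper":1,"offset":[-0.037,0.016,-0.001],"yaw":0}]'
python3 -m crank '[{"gripper":1,"offset":[-0.037,0.016,0],"yaw":0},{"gripper":1,"offset":[-0.037,0.016,0],"yaw":0},{"gripper":1,"offset":[-0.037,0.016,0],"yaw":0},{"gripper":1,"offset":[-0.037,0.016,0],"yaw":0},{"gripper":1,"offset":[-0.037,0.016,0],"yaw":0},{"gripper":1,"offset":[-0.037,0.016,0],"yaw":0},{"gripper":1,"offset":[-0.037,0.016,0],"yaw":0},{"gripper":1,"offset":[-0.025,0.005,0],"yaw":0},{"gripper":1,"offset":[0,0,0],"yaw":0}]'
python3 -c "
from h import *
for n in['wrist','scene','side']: snap(n,n+'1')
"
```

```text
time: 2.15
position: [0.4378, 0.1521, 0.2508]
ee_rot: [0.697, 0.717, 0.0, 0.0]
contact_force: [0.1, 0.1, -0.8]
width: 1.002
time: 2.9
position: [0.5631, -0.1314, 0.2501]
ee_rot: [0.699, 0.715, -0.001, 0.001]
contact_force: [-0.2, -0.5, 0.1]
width: 1.001
```

View pics/wrist1.png

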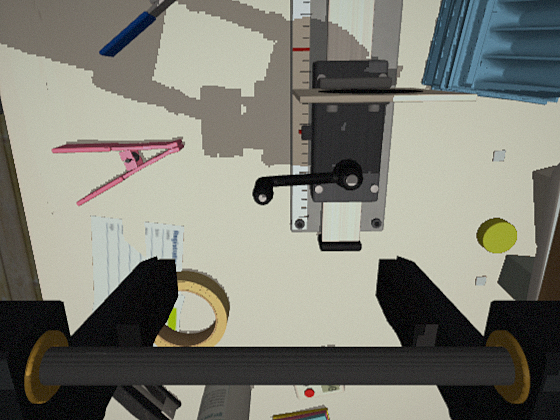

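View pics/side1.png

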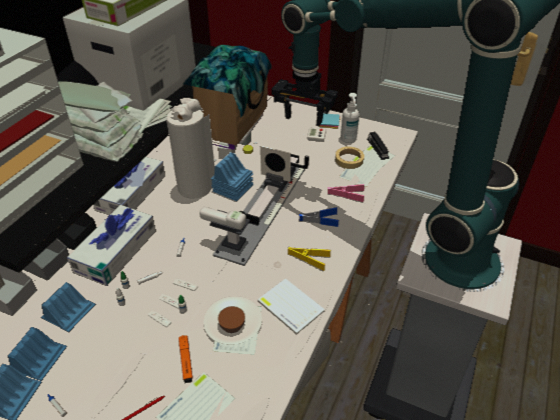

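The wrist view shows the red line at (300,49), the pointer at (306,130), the lever pivot at (351,176), the knob near (262,190) and the card edge near (295,97). I'll enlarge it.

```bash
python3 - <<'E'
import cv2
a=cv2.imread('pics/wrist1.png')
cv2.imwrite('pics/w1a.png',cv2.resize(a[30:210,220:420],None,fx=4,fy=4,interpolation=cv2.INTER_CUBIC)[:600])
cv2.imwrite('pics/w1b.png',cv2.resize(a[120:210,220:420],None,fx=4,fy=4,interpolation=cv2.INTER_CUBIC))
a=cv2.imread('pics/side1.png')
cv2.imwrite('pics/d1a.png',cv2.resize(a[140:220,200:360],None,fx=5,fy=5,interpolation=cv2.INTER_CUBIC))
a=cv2.imread('pics/scene1.png')
cv2.imwrite('pics/s1.png',a)
E
```

```text
(no output)
```

View pics/w1a.png

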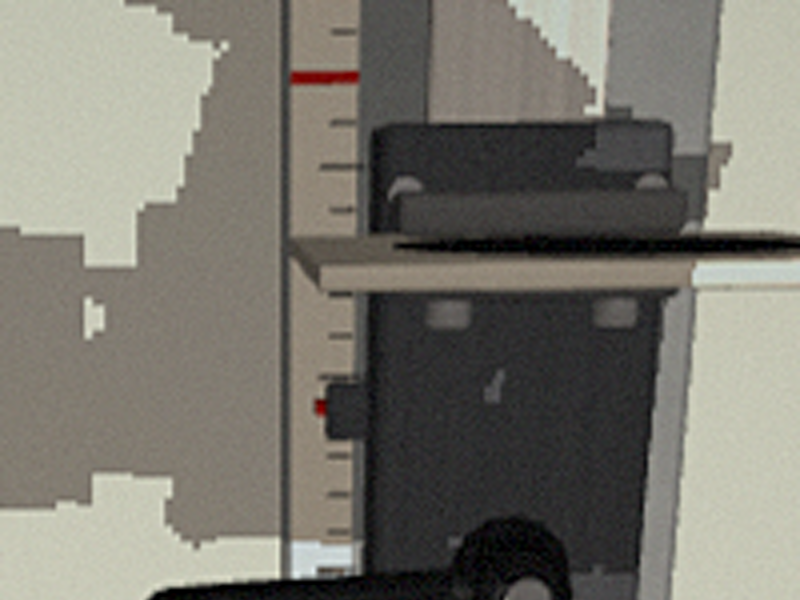

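View pics/w1b.png

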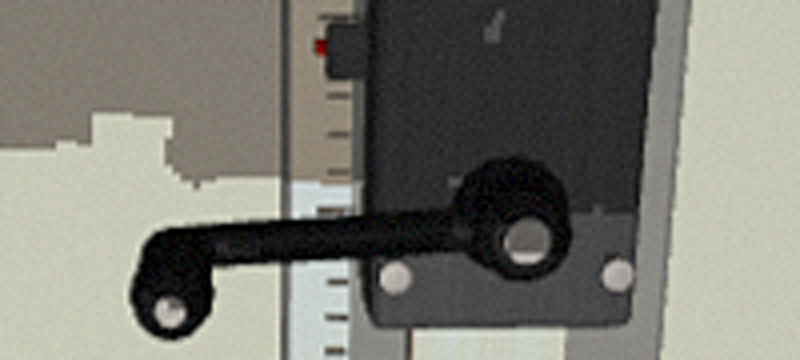

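View pics/d1a.png

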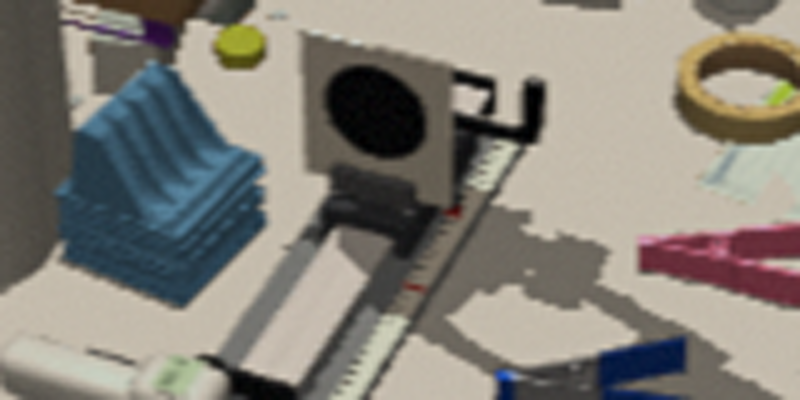

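View pics/s1.png

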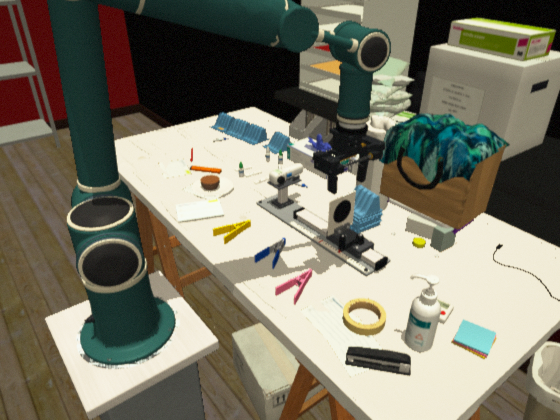

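```bash
python3 - <<'E'
from h import *
np.set_printoptions(precision=4,suppress=True)
w=load('wrist1');b=load('side1');a=load('scene0')
W=lambda u,v:(w,220+u/4,30+v/4)
W2=lambda u,v:(w,220+u/4,120+v/4)
print('cam',-w['R'].T@w['t'],w['pos'])
print('knobtop',plane(*W2(171,310),.108),tri(W2(171,310),(a,205+551/4,155+320/4)),tri(W2(171,310),(b,200+535/5,140+82/5)))
print('red',plane(*W(325,77),.011),tri(W(325,77),(b,200+413/5,140+288/5)))
print('redends',plane(*W(292,77),.011),plane(*W(358,77),.011))
print('ptr',plane(*W(322,408),.014))
print('ledge edge',plane(*W(284,40),.01),plane(*W(284,520),.01))
for z in(.07,.08,.09):print('pivot',z,plane(*W2(527,240),z))
print('card',plane(*W(291,240),.168), plane(*W(322,290),.07))
E
```

```text
cam [ 0.5604 -0.0458  0.3957] [ 0.5631 -0.1314  0.2501]
knobtop [ 0.5514 -0.1399  0.108 ] [ 0.5517 -0.1398  0.109 ] [ 0.5503 -0.1412  0.106 ]
red [ 0.5833 -0.0228  0.011 ] [ 0.5829 -0.0228  0.0091]
redends [ 0.5754 -0.023   0.011 ] [ 0.5911 -0.0226  0.011 ]
ptr [ 0.5858 -0.1003  0.014 ]
ledge edge [ 0.5733 -0.0149  0.01  ] [ 0.5774 -0.1301  0.01  ]
pivot 0.07 [ 0.6299 -0.134   0.07  ]
pivot 0.08 [ 0.6278 -0.1313  0.08  ]
pivot 0.09 [ 0.6256 -0.1285  0.09  ]
card [ 0.57   -0.0542  0.168 ] [ 0.581  -0.0677  0.07  ]
```

```bash
python3 -m crank '[{"gripper":0.5,"offset":[-0.008,-0.012,0.02],"yaw":0},{"gripper":0.5,"offset":[0,0,0.03],"yaw":0},{"gripper":0.5,"offset":[0,0,0.03],"yaw":0},{"gripper":0.5,"offset":[0,0,0.03],"yaw":0},{"gripper":0.5,"offset":[0,0,0.015],"yaw":0},{"gripper":0.5,"offset":[0,0,0],"yaw":0},{"gripper":0.5,"offset":[0,0,0],"yaw":0}]'
python3 -c "
from h import *
print(ctrl.state()['position'])
for n in['wrist','scene','side']: snap(n,n+'2')
a=cv2.imread('pics/side2.png');b=cv2.imread('pics/scene2.png')
cv2.imwrite('pics/c2.png',np.vstack([cv2.resize(a[80:200,220:380],None,fx=4,fy=4)[:300],cv2.resize(b[150:290,290:450],None,fx=4,fy=4)[:300]]))
"
```

```text
time: 3.63
position: [0.5495, -0.1334, 0.125]
ee_rot: [0.697, 0.717, -0.0, -0.001]
contact_force: [0.4, -1.2, -0.4]
width: 0.511
[ 0.54945193 -0.13336633  0.12504213]
```

View pics/wrist2.png

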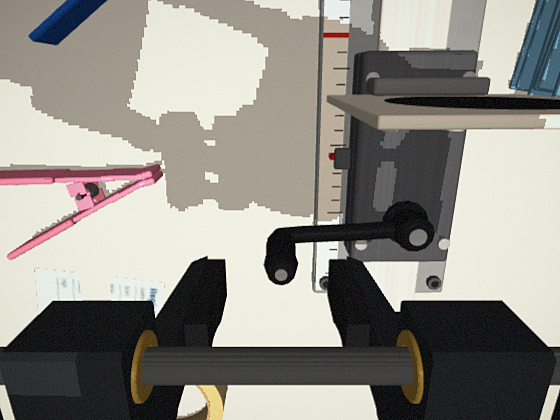

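View pics/c2.png

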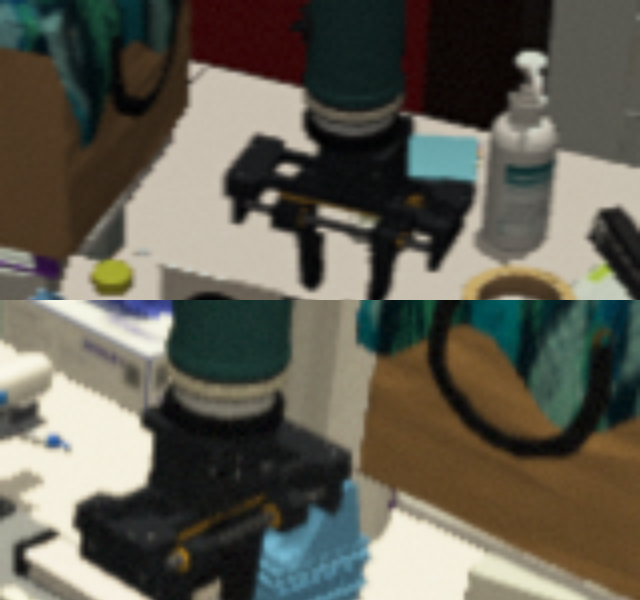

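```bash
python3 - <<'E'
from h import *
np.set_printoptions(precision=4,suppress=True)
s=ctrl.state();print(s['position'],s['ee_rot'],s['qvel'])
w=load('wrist2')
print(plane(w,281,276,.108),plane(w,418,237,.08), plane(w,337,35,.011),plane(w,333,156,.014))
print(proj(w,[.5495,-.1334,.125]))
E
```

```text
[ 0.5519 -0.1347  0.1279] [0.6972 0.7169 0.0009 0.0016] [-0.0064 -0.0021 -0.0067 -0.0007 -0.0007  0.0015]
[ 0.5511 -0.1411  0.108 ] [ 0.6268 -0.1305  0.08  ] [ 0.5836 -0.0228  0.011 ] [ 0.5866 -0.0998  0.014 ]
[278.3358 279.8477]
```

```bash
python3 -m crank '[{"gripper":0.5,"offset":[-0.006,0,0.01],"yaw":0},{"gripper":0.5,"offset":[0,0,0.02],"yaw":0},{"gripper":0.5,"offset":[0,0,0.02],"yaw":0},{"gripper":0.5,"offset":[0,0,0],"yaw":0},{"gripper":0.0,"offset":[0,0,0],"yaw":0},{"gripper":0.0,"offset":[0,0,0],"yaw":0},{"gripper":0.0,"offset":[0,0,0],"yaw":0},{"gripper":0.0,"offset":[0,0,0],"yaw":0}]'
python3 -c "
from h import *
for n in['wrist','side']: snap(n,n+'3')
for i in range(1):print(ctrl.state())
"
```

```text
time: 4.45
position: [0.5518, -0.1414, 0.0773]
ee_rot: [0.698, 0.717, 0.001, 0.001]
contact_force: [-0.1, 0.5, 0.2]
width: 0.217
{'time': 4.55, 'q': array([-2.94573370e-01,  2.18729760e-01,  1.98121433e+00, -1.93133902e-04,
        9.39357617e-01, -3.21577656e-01]), 'qvel': array([ 0.00129146, -0.00119365,  0.00108435, -0.00165081,  0.00157285,
        0.00032459]), 'joint_torque': array([ 2.03152034e-01, -4.07800412e+01, -2.90972292e+01,  1.57701415e-01,
       -8.70320771e-03,  2.17432462e-03]), 'position': array([ 0.55155533, -0.14137665,  0.07701224]), 'ee_rot': array([6.97453915e-01, 7.16628718e-01, 4.56941755e-04, 1.05328188e-03]), 'contact_force': array([ 0.05062611, -0.47680804,  2.74334119]), 'moment': array([-0.11505219,  0.1554527 , -0.01261026]), 'width': 0.17641598284893217}
```

View pics/wrist3.png

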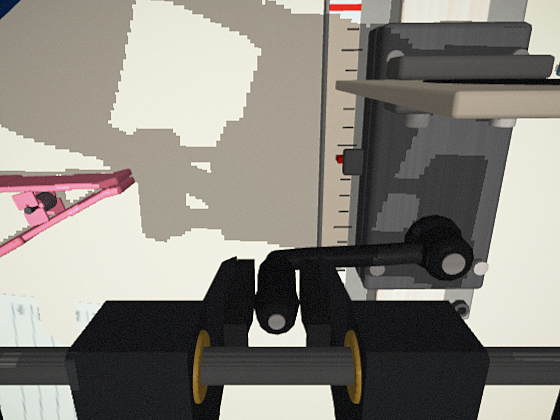

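The knob sits between the pads at (277,320). I'll swing it along the 78 mm arc.

```bash
python3 -m crank '[{"gripper":0,"offset":[-0.0122,0.001,0],"yaw":0},{"gripper":0,"offset":[-0.0119,0.0028,0],"yaw":0},{"gripper":0,"offset":[-0.0113,0.0047,0],"yaw":0},{"gripper":0,"offset":[-0.0104,0.0064,0],"yaw":0},{"gripper":0,"offset":[-0.0094,0.0079,0],"yaw":0},{"gripper":0,"offset":[-0.0079,0.0094,0],"yaw":0},{"gripper":0,"offset":[-0.0064,0.0104,0],"yaw":0},{"gripper":0,"offset":[-0.0047,0.0113,0],"yaw":0},{"gripper":0,"offset":[-0.0028,0.0119,0],"yaw":0},{"gripper":0,"offset":[-0.001,0.009,0],"yaw":0},{"gripper":0,"offset":[0,0,0],"yaw":0},{"gripper":0,"offset":[0,0,0],"yaw":0}]'
python3 -c "
from h import *
for n in['wrist','side']: snap(n,n+'4')
for i in range(1):print(ctrl.state())
"
```

```text
time: 5.55
position: [0.6291, -0.2179, 0.0767]
ee_rot: [0.698, 0.716, 0.001, 0.001]
contact_force: [0.3, 1.7, 5.5]
width: 0.177
{'time': 5.65, 'q': array([-3.71292402e-01,  3.80859260e-01,  1.76696161e+00,  4.64181889e-04,
        9.91336548e-01, -3.98185845e-01]), 'qvel': array([-0.00096071, -0.00293005,  0.0046375 , -0.00315527, -0.00253883,
        0.00243777]), 'joint_torque': array([-1.61069982e+00, -4.84180462e+01, -2.85587311e+01, -6.83832709e-01,
        2.47646542e-01,  7.30511543e-03]), 'position': array([ 0.62868561, -0.2179166 ,  0.07678606]), 'ee_rot': array([6.97625232e-01, 7.16461803e-01, 6.53868449e-04, 1.04538378e-03]), 'contact_force': array([1.64451228, 1.90844941, 5.51266945]), 'moment': array([ 0.3412551 , -0.15218609, -0.03222833]), 'width': 0.18000530159328898}
```

View pics/wrist4.png

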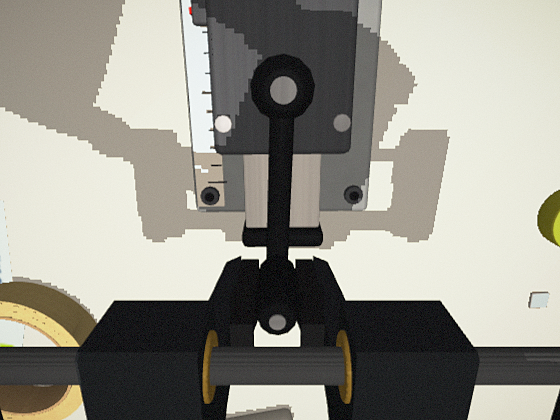

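```bash
python3 - <<'E'
from h import *
np.set_printoptions(precision=4,suppress=True)
w=load('wrist4')
a=cv2.imread('pics/wrist4.png').astype(int)
m=(a[:,:,2]>120)&(a[:,:,1]<60);m[60:]=0
print(np.argwhere(m).mean(0), m.sum())
v,u=np.argwhere(m).mean(0)
print(plane(w,u,v,.014),plane(w,284,89,.07))
E
```

```text
[ 10.0714 190.4286] 14
[ 0.5824 -0.1032  0.014 ] [ 0.6291 -0.1377  0.07  ]
```

```bash
python3 -m crank '[{"gripper":0,"offset":[0.008,0,0],"yaw":0},{"gripper":0,"offset":[0.011,0,0],"yaw":0},{"gripper":0,"offset":[0.011,0,0],"yaw":0},{"gripper":0,"offset":[0.011,0,0],"yaw":0},{"gripper":0,"offset":[0.011,0,0],"yaw":0},{"gripper":0,"offset":[0.011,0,0],"yaw":0},{"gripper":0,"offset":[0.008,0,0],"yaw":0},{"gripper":0,"offset":[0.006,0,0],"yaw":0},{"gripper":0,"offset":[0,0,0],"yaw":0},{"gripper":0,"offset":[0,0,0],"yaw":0}]'
python3 -c "
from h import *
for n in['wrist','side']: snap(n,n+'5')
s=ctrl.state();print(s['position'],s['contact_force'])
a=cv2.imread('pics/wrist5.png')
cv2.imwrite('pics/c5.png',cv2.resize(a[0:70,150:270],None,fx=6,fy=6,interpolation=cv2.INTER_CUBIC))
a=cv2.imread('pics/side5.png')
cv2.imwrite('pics/c5s.png',cv2.resize(a[140:240,230:330],None,fx=6,fy=6,interpolation=cv2.INTER_CUBIC))
"
```

```text
time: 6.48
position: [0.626, -0.1408, 0.0768]
ee_rot: [0.697, 0.717, 0.0, 0.001]
contact_force: [0.6, -0.1, 6.0]
width: 0.18
[ 0.62593797 -0.14077407  0.07677004] [0.23721687 0.33744671 6.26929657]
```

View pics/c5.png

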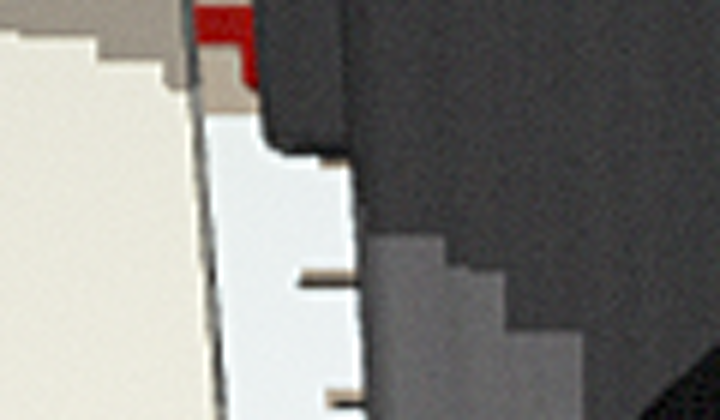

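View pics/c5s.png

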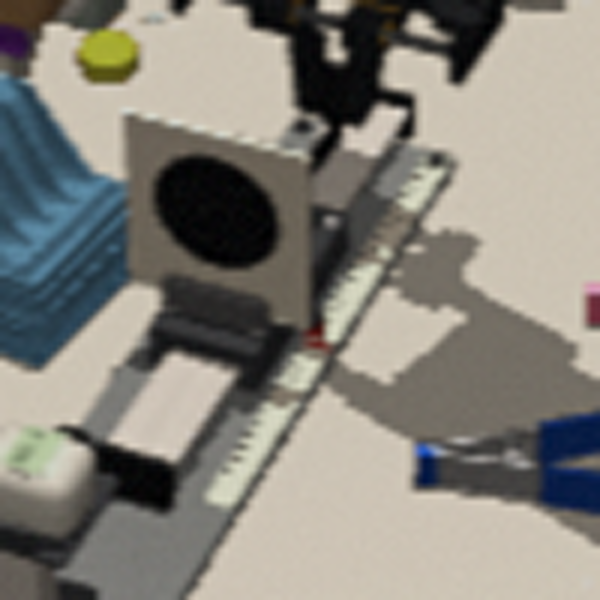

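```bash
python3 - <<'E'
from h import *
np.set_printoptions(precision=4,suppress=True)
def red(f,box):
    a=cv2.imread('pics/'+f+'.png').astype(int);x0,y0,x1,y1=box
    m=np.zeros(a.shape[:2],bool);s=a[y0:y1,x0:x1];m[y0:y1,x0:x1]=(s[:,:,2]>90)&(s[:,:,1]<50)&(s[:,:,0]<60)
    v,u=np.argwhere(m).mean(0);return (load(f),u,v),m
P=[]
for f,b in[('wrist1',(295,120,310,140)),('wrist2',(325,150,340,165)),('wrist3',(335,150,350,170))]:
    p,m=red(f,b);P.append(p);print(f,p[1:],m.sum())
print('tip',tri(*P))
L=[]
for f,b in[('wrist1',(280,35,320,65)),('wrist2',(315,20,355,50)),('wrist3',(320,0,370,15))]:
    p,m=red(f,b);L.append(p);print(f,p[1:],m.sum())
print('line',tri(*L), [plane(*p,.010) for p in L])
p,m=red('wrist5',(180,0,200,30));
ij=np.argwhere(m);print(ij.min(0),ij.max(0));
for r in range(0,18):print(''.join('#' if m[r,c] else '.' for c in range(175,200)))
w=load('wrist5');print('line5',plane(w,185,4,.010))
for z in(.011,.014,.017):print(z,plane(w,190.4,11.5,z),plane(load('wrist4'),190.4,10.1,z))
E
```

```text
wrist1 (np.float64(299.5), np.float64(131.5)) 4
wrist2 (np.float64(331.68), np.float64(156.08)) 25
wrist3 (np.float64(339.6388888888889), np.float64(158.44444444444446)) 36
tip [ 0.5845 -0.0986  0.0209]
wrist1 (np.float64(300.6666666666667), np.float64(48.9375)) 48
wrist2 (np.float64(335.7450980392157), np.float64(34.5)) 102
wrist3 (np.float64(345.3422818791946), np.float64(6.993288590604027)) 149
line [ 0.5827 -0.0226  0.0113] [array([ 0.5827, -0.0225,  0.01  ]), array([ 0.5829, -0.0224,  0.01  ]), array([ 0.583 , -0.0224,  0.01  ])]
[  1 182] [ 13 192]
.........................
........#########........
.......##########........
........#########........
........#########........
........#########........
........##########.......
...............##........
...............###.......
................##.......
................##.......
................##.......
................##.......
................##.......
.........................
.........................
.........................
.........................
line5 [ 0.5758 -0.0228  0.01  ]
0.011 [ 0.5785 -0.0263  0.011 ] [ 0.5818 -0.1028  0.011 ]
0.014 [ 0.5792 -0.0267  0.014 ] [ 0.5824 -0.1032  0.014 ]
0.017 [ 0.5798 -0.0271  0.017 ] [ 0.583  -0.1036  0.017 ]
```

```bash
python3 -m crank '[{"gripper":0,"offset":[0.0035,0,0],"yaw":0},{"gripper":0,"offset":[0,0,0],"yaw":0},{"gripper":0,"offset":[0,0,0],"yaw":0}]'
python3 -c "
from h import *
for n in['wrist','side']: snap(n,n+'6')
s=ctrl.state();print(s['position'],s['contact_force'])
a=cv2.imread('pics/wrist6.png')
cv2.imwrite('pics/c6.png',cv2.resize(a[0:70,150:270],None,fx=6,fy=6,interpolation=cv2.INTER_CUBIC))
"
```

```text
time: 6.83
position: [0.6259, -0.1381, 0.0768]
ee_rot: [0.697, 0.717, -0.0, 0.001]
contact_force: [1.7, -2.8, 5.7]
width: 0.175
[ 0.62585741 -0.13808261  0.0767957 ] [ 0.81507211 -2.15452622  5.91509977]
```

View pics/c6.png

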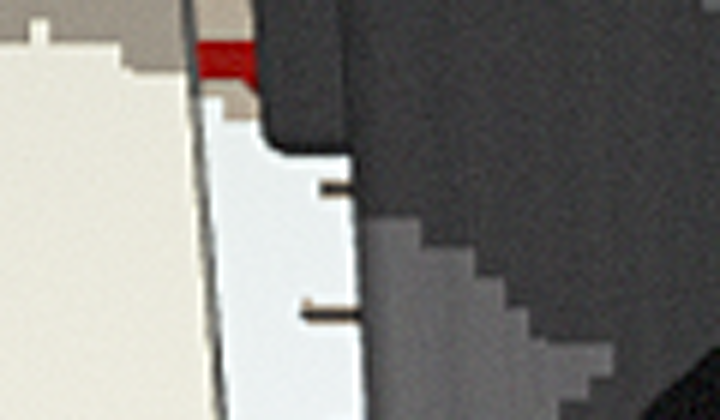

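The pointer now meets the red line to within about 1 mm, at crop row 60 against 68. Next I'll swing the lever part-way back.

```bash
python3 -m crank '[{"gripper":0,"offset":[0.001,0,0],"yaw":0},{"gripper":0,"offset":[0.001,-0.0095,0],"yaw":0},{"gripper":0,"offset":[0.0028,-0.0119,0],"yaw":0},{"gripper":0,"offset":[0.0047,-0.0113,0],"yaw":0},{"gripper":0,"offset":[0.0064,-0.0104,0],"yaw":0},{"gripper":0,"offset":[0.006,-0.0075,0],"yaw":0},{"gripper":0,"offset":[0,0,0],"yaw":0},{"gripper":0,"offset":[0,0,0],"yaw":0}]'
python3 -c "
from h import *
for n in['wrist','side']: snap(n,n+'7')
s=ctrl.state();print(s['position'],s['contact_force'])
"
```

```text
time: 7.6
position: [0.5734, -0.1166, 0.0767]
ee_rot: [0.697, 0.717, -0.0, 0.0]
contact_force: [-2.0, -1.5, 9.2]
width: 0.181
[ 0.57354839 -0.11673296  0.07667458] [-3.68577063 -0.40162922  8.29620698]
```

View pics/wrist7.png

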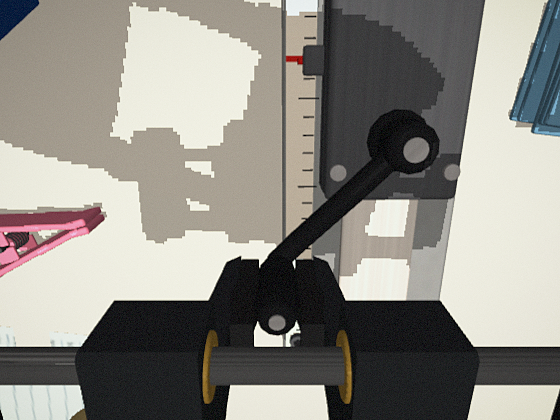

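The red line and pointer share row 59 and the lever is at about 0.79 rad. I'll complete the lock.

```bash
python3 -m crank '[{"gripper":0,"offset":[0.0094,-0.0079,0],"yaw":0},{"gripper":0,"offset":[0.0104,-0.0064,0],"yaw":0},{"gripper":0,"offset":[0.0113,-0.0047,0],"yaw":0},{"gripper":0,"offset":[0.0119,-0.0028,0],"yaw":0},{"gripper":0,"offset":[0.0122,-0.001,0],"yaw":0},{"gripper":0,"offset":[0.001,0,0],"yaw":0},{"gripper":0,"offset":[0,0,0],"yaw":0},{"gripper":0,"offset":[0,0,0],"yaw":0},{"gripper":0,"offset":[0,0,0],"yaw":0}]'
python3 -c "
from h import *
for n in['wrist','side']: snap(n,n+'8')
s=ctrl.state();print(s['position'],s['contact_force'])
"
```

```text
time: 8.45
position: [0.5487, -0.0616, 0.0767]
ee_rot: [0.697, 0.717, -0.001, -0.0]
contact_force: [-6.2, -1.5, 10.6]
width: 0.179
[ 0.54868537 -0.06161301  0.0766607 ] [-5.38174398 -1.97462525 11.86988684]
```

View pics/wrist8.png

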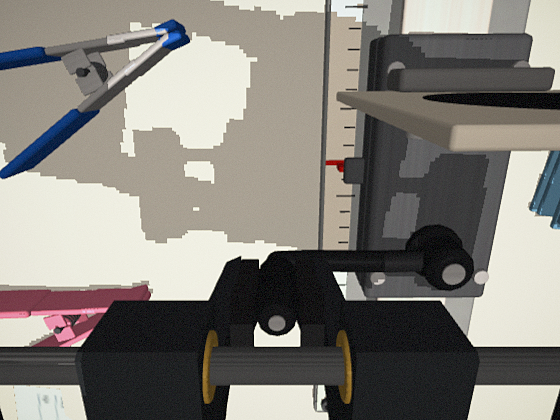

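```bash
python3 -m crank '[{"gripper":0.5,"offset":[0,0,0],"yaw":0},{"gripper":0.5,"offset":[0,0,0],"yaw":0},{"gripper":0.5,"offset":[0,0,0],"yaw":0},{"gripper":0.5,"offset":[0,0,-0.02],"yaw":0},{"gripper":0.7,"offset":[0,0,-0.035],"yaw":0},{"gripper":1,"offset":[0,0,-0.04],"yaw":0},{"gripper":1,"offset":[0,-0.03,-0.02],"yaw":0},{"gripper":1,"offset":[0,-0.035,0],"yaw":0},{"gripper":1,"offset":[0,0,0],"yaw":0},{"gripper":1,"offset":[0,0,0],"yaw":0}]'
python3 -c "
from h import *
for n in['wrist','scene','side']: snap(n,n+'9')
s=ctrl.state();print(s['position'],s['contact_force'])
"
```

```text
time: 9.38
position: [0.4832, -0.0621, 0.1902]
ee_rot: [0.698, 0.716, -0.0, -0.0]
contact_force: [0.5, -0.4, 0.2]
width: 0.908
[ 0.48545406 -0.06220361  0.19028542] [ 0.21351927  0.09288925 -0.19439651]
```

View pics/wrist9.png

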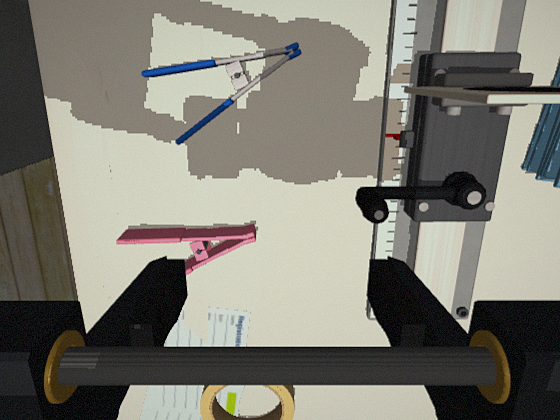

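The pointer at (396,136) and the red line coincide and the lever is locked. The blue clip has its handle ends at (145,73) and (180,141), its pivot near (237,74) and its jaw tip at (297,48).

```bash
python3 -c "
import cv2
a=cv2.imread('pics/wrist9.png')
cv2.imwrite('pics/c9.png',cv2.resize(a[30:150,130:310],None,fx=4,fy=4,interpolation=cv2.INTER_CUBIC))
cv2.imwrite('pics/c9b.png',cv2.resize(a[60:240,340:520],None,fx=3,fy=3,interpolation=cv2.INTER_CUBIC))
"
```

```text
(no output)
```

View pics/c9.png

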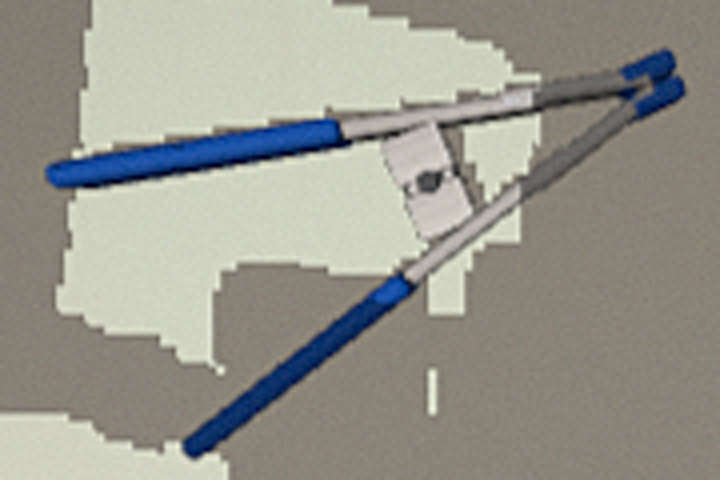

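View pics/c9b.png

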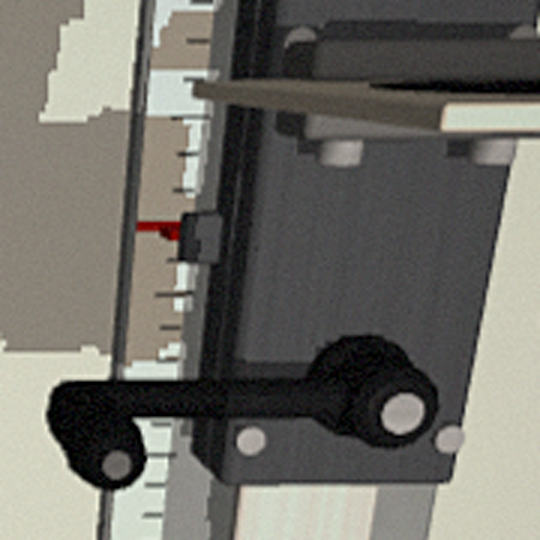

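```bash
python3 - <<'E'
from h import *
np.set_printoptions(precision=4,suppress=True)
w=load('wrist9');a=load('scene9')
C=lambda u,v,z=.028:plane(w,130+u/4,30+v/4,z)
for zz in(.024,.028):
    L=C(58,174,zz);R=C(195,447,zz);J=C(676,82,zz);Li=C(335,130,zz);Ri=C(405,287,zz)
    print('L',L,'R',R,np.linalg.norm(L-R),'J',J,'inner',Li,Ri)
    m=(L+R)/2; ax=(J-m)[:2];print('len',np.linalg.norm(ax),'ang',np.degrees(np.arctan2(ax[1],ax[0])))
    u=ax/np.linalg.norm(ax); print('pivot(J-53)',J[:2]-53e-3*u,'grip',J[:2]-93e-3*u)
print('pin',C(430,182,.028),C(430,182,.015))
# bisector of handle directions
d1=(Li-L)[:2];d2=(Ri-R)[:2];print(np.degrees([np.arctan2(*d1[::-1]),np.arctan2(*d2[::-1])]))
E
```

```text
L [0.3765 0.0216 0.024 ] R [ 0.4003 -0.0313  0.024 ] 0.05808608187625967 J [0.4969 0.0417 0.024 ] inner [0.431  0.0312 0.024 ] [0.4443 0.002  0.024 ]
len 0.11806425918426253 ang 23.206606832527143
pivot(J-53) [0.4482 0.0208] grip [0.4114 0.005 ]
L [0.3778 0.0216 0.028 ] R [ 0.4013 -0.0306  0.028 ] 0.05734129101260363 J [0.4967 0.0414 0.028 ] inner [0.4316 0.0311 0.028 ] [0.4447 0.0023 0.028 ]
len 0.11655041664704195 ang 23.206606832527143
pivot(J-53) [0.448  0.0205] grip [0.4112 0.0048]
pin [0.4498 0.0221 0.028 ] [0.4485 0.0221 0.015 ]
[ 9.9588 37.1854]
```

```bash
python3 -m crank '[{"gripper":1,"offset":[0,0,0],"yaw":0.119},{"gripper":1,"offset":[0,0,0],"yaw":0.119},{"gripper":1,"offset":[0,0,0],"yaw":0.119},{"gripper":1,"offset":[0,0,0],"yaw":0.119},{"gripper":1,"offset":[0,0,0],"yaw":0.119},{"gripper":1,"offset":[0,0,0],"yaw":0.119},{"gripper":1,"offset":[0,0,0],"yaw":0.119},{"gripper":1,"offset":[0,0,0],"yaw":0.119},{"gripper":1,"offset":[0,0,0],"yaw":0.119},{"gripper":1,"offset":[0,0,0],"yaw":0.119},{"gripper":1,"offset":[-0.02,-0.03,0],"yaw":0},{"gripper":1,"offset":[-0.02,-0.03,0],"yaw":0}]'
python3 -m crank '[{"gripper":1,"offset":[0,-0.03,0.02],"yaw":0},{"gripper":1,"offset":[0,0,0.03],"yaw":0},{"gripper":1,"offset":[0,0,0.02],"yaw":0},{"gripper":1,"offset":[0,0,0],"yaw":0},{"gripper":1,"offset":[0,0,0],"yaw":0},{"gripper":1,"offset":[0,0,0],"yaw":0}]'
python3 -c "
from h import *
for n in['wrist','side']: snap(n,n+'10')
s=ctrl.state();print(s['position'],s['contact_force'],s['ee_rot'])
"
```

```text
time: 10.53
position: [0.4256, -0.0231, 0.19]
ee_rot: [0.979, 0.202, -0.001, -0.0]
contact_force: [-0.7, 0.9, 0.9]
width: 1.0
time: 11.03
position: [0.4138, 0.0045, 0.1215]
ee_rot: [0.979, 0.202, 0.0, 0.0]
contact_force: [-0.7, 1.2, -0.3]
width: 1.002
[0.41429348 0.00434127 0.12225092] [-1.03377311  0.30331695 -0.09372285] [9.79327151e-01 2.02278577e-01 1.26841208e-03 3.16535645e-04]
```

View pics/wrist10.png

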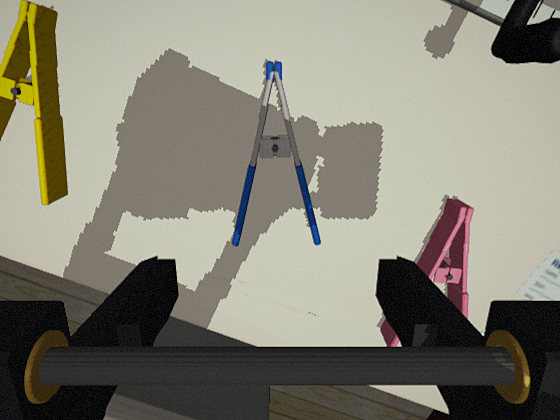

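```bash
python3 - <<'E'
from h import *
from scipy.spatial.transform import Rotation as Ro
np.set_printoptions(precision=4,suppress=True)
w=load('wrist10');R=Ro.from_quat(w['rot']).as_matrix()
for n,u,v,z in[('L',236,241,.028),('R',318,241,.028),('Jl',270,64,.026),('Jr',278,64,.026),('pin',275,147,.024),('pinkJ',455,200,.028),('pinkH',385,335,.028),('pinkH2',440,250,.028),('yellow',60,200,.028)]:
    p=plane(w,u,v,z);print(n,p,'tool',R.T@(p-w['pos']))
E
```

```text
L [0.3788 0.0216 0.028 ] tool [-0.0254 -0.0296  0.0935]
R [ 0.4015 -0.0308  0.028 ] tool [-0.0254  0.0275  0.0935]
Jl [0.4947 0.0452 0.026 ] tool [ 0.0903 -0.0054  0.0956]
Jr [0.4966 0.0408 0.026 ] tool [ 0.0903 -0.0006  0.0956]
pin [0.4494 0.0224 0.024 ] tool [ 0.0397 -0.0024  0.0976]
pinkJ [ 0.4652 -0.1022  0.028 ] tool [0.0048 0.1183 0.0936]
pinkH [ 0.3509 -0.1115  0.028 ] tool [-0.1038  0.0815  0.0935]
pinkH2 [ 0.4293 -0.1124  0.028 ] tool [-0.0322  0.1134  0.0936]
yellow [0.36   0.1409 0.028 ] tool [ 0.0046 -0.1466  0.0935]
```

```bash
python3 -m crank '[{"gripper":1,"offset":[0,-0.002,0.03],"yaw":0},{"gripper":1,"offset":[0,0,0.03],"yaw":0},{"gripper":1,"offset":[0,0,0.03],"yaw":0},{"gripper":1,"offset":[0,0,0.015],"yaw":0},{"gripper":1,"offset":[0,0,0.01],"yaw":0},{"gripper":1,"offset":[0,0,0],"yaw":0},{"gripper":1,"offset":[0,0,0],"yaw":0},{"gripper":1,"offset":[0,0,0],"yaw":0}]'
python3 -c "
from h import *
for n in['wrist','side']: snap(n,n+'11')
s=ctrl.state();print(s['position'],s['contact_force'],s['ee_rot'])
"
```

```text
time: 11.8
position: [0.4135, 0.0063, 0.0072]
ee_rot: [0.979, 0.202, 0.001, 0.0]
contact_force: [0.4, 0.2, 0.1]
width: 1.003
[0.41341381 0.00631068 0.00725858] [-0.65774712  0.33058341  0.92702628] [9.79295889e-01 2.02427191e-01 1.61992213e-03 4.11847351e-04]
```

View pics/wrist11.png

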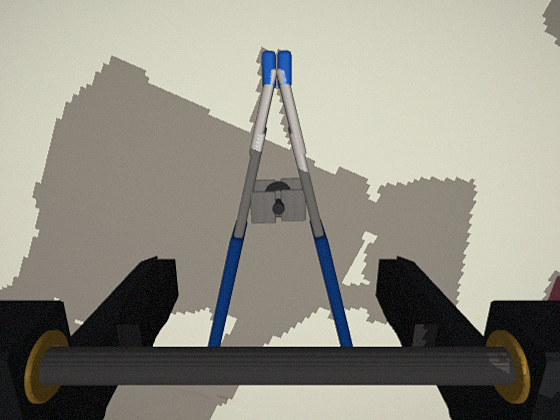

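The handles are centred between the fingers (columns 178 and 377, clip axis at 278). I'll lower 2 mm and squeeze.

```bash
python3 -m crank '[{"gripper":1,"offset":[0,0,0.002],"yaw":0},{"gripper":0.6,"offset":[0,0,0],"yaw":0},{"gripper":0.6,"offset":[0,0,0],"yaw":0},{"gripper":0,"offset":[0,0,0],"yaw":0},{"gripper":0,"offset":[0,0,0],"yaw":0},{"gripper":0,"offset":[0,0,0],"yaw":0},{"gripper":0,"offset":[0,0,0],"yaw":0},{"gripper":0,"offset":[0,0,0],"yaw":0},{"gripper":0,"offset":[0,0,0],"yaw":0},{"gripper":0,"offset":[0,0,0],"yaw":0}]'
python3 -c "
from h import *
for n in['wrist','side']: snap(n,n+'12')
s=ctrl.state();print(s['position'],s['contact_force'],s['width'])
"
```

```text
time: 12.73
position: [0.4116, 0.0064, 0.0037]
ee_rot: [0.979, 0.202, -0.0, -0.0]
contact_force: [0.9, -0.2, 1.5]
width: 0.343
[0.41163685 0.006437   0.00370691] [-0.28198253  1.08892291  0.46328954] 0.3253718723429819
```

View pics/wrist12.png

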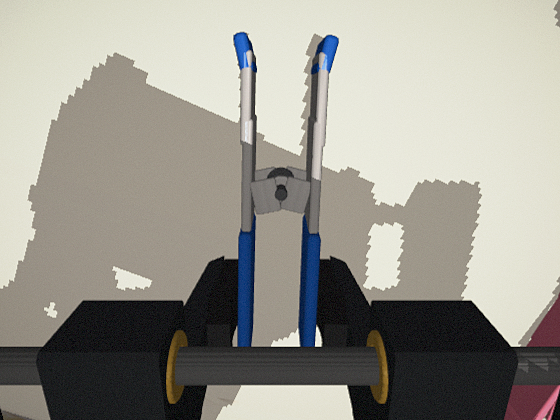

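The clip is fully open, at width 0.34 (30 mm), with the jaws gaping at (241,37) and (330,37). I'll lift it, turn it to the rail's direction and stand off.

```bash
python3 -m crank '[{"gripper":0,"offset":[0,0,-0.015],"yaw":0},{"gripper":0,"offset":[0,0,-0.025],"yaw":0},{"gripper":0,"offset":[0,0,-0.03],"yaw":0},{"gripper":0,"offset":[0,0,-0.03],"yaw":0},{"gripper":0,"offset":[0,0,-0.015],"yaw":0.094},{"gripper":0,"offset":[0,0,0],"yaw":0.094},{"gripper":0,"offset":[0,0,0],"yaw":0.094},{"gripper":0,"offset":[0,0,0],"yaw":0.094},{"gripper":0,"offset":[0.018,-0.007,0],"yaw":0},{"gripper":0,"offset":[0.018,-0.007,0],"yaw":0},{"gripper":0,"offset":[0,0,0],"yaw":0},{"gripper":0,"offset":[0,0,0],"yaw":0}]'
python3 -c "
from h import *
for n in['wrist','side','scene']: snap(n,n+'13')
s=ctrl.state();print(s['position'],s['contact_force'],s['width'],s['ee_rot'])
"
```

```text
time: 13.83
position: [0.4473, 0.0217, 0.1186]
ee_rot: [1.0, 0.016, -0.0, 0.0]
contact_force: [-0.8, 0.3, -1.2]
width: 0.326
[0.44599225 0.02138766 0.11818011] [ 0.28555865  0.70335642 -0.57876999] 0.32939006777312757 [ 9.99873392e-01  1.58902501e-02 -8.35697901e-04  4.38464952e-05]
```

View pics/wrist13.png

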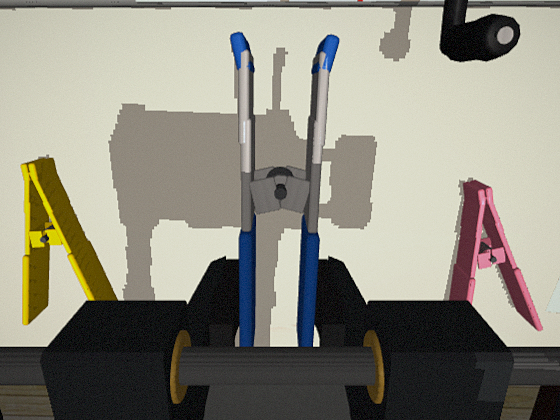

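View pics/side13.png

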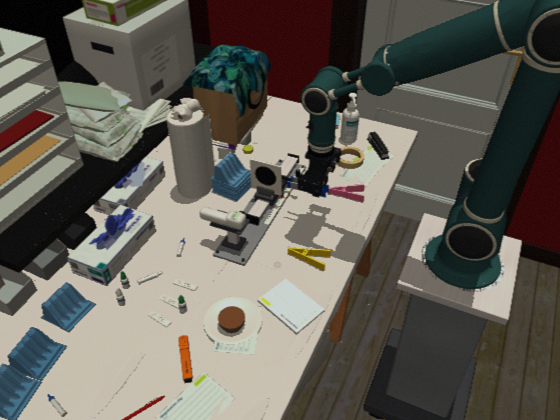

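```bash
python3 -c "
import cv2,numpy as np
a=cv2.imread('pics/wrist8.png');b=cv2.imread('pics/scene13.png');c=cv2.imread('pics/side13.png')
r=lambda x:cv2.resize(x,None,fx=6,fy=6,interpolation=cv2.INTER_CUBIC)
cv2.imwrite('pics/c13a.png',r(b[165:265,290:410]))
cv2.imwrite('pics/c13b.png',r(c[145:235,230:350]))
cv2.imwrite('pics/c13c.png',r(a[70:150,320:420]))
"
```

```text
(no output)
```

View pics/c13a.png

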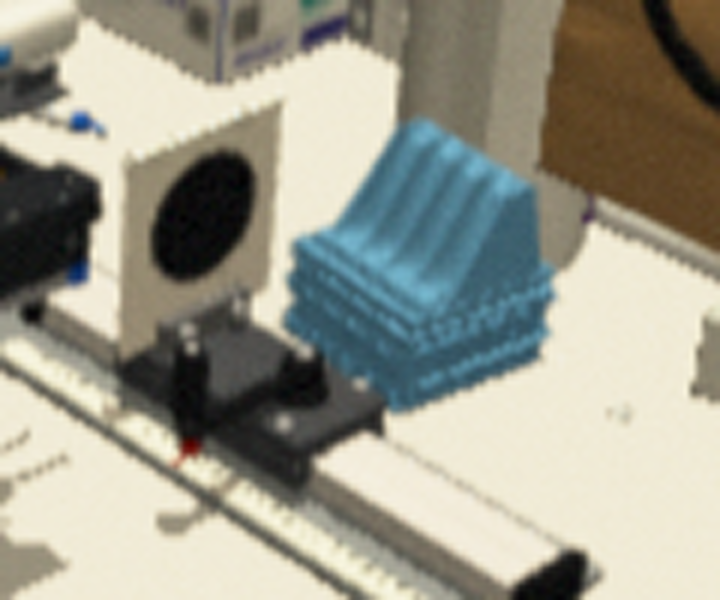

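View pics/c13b.png

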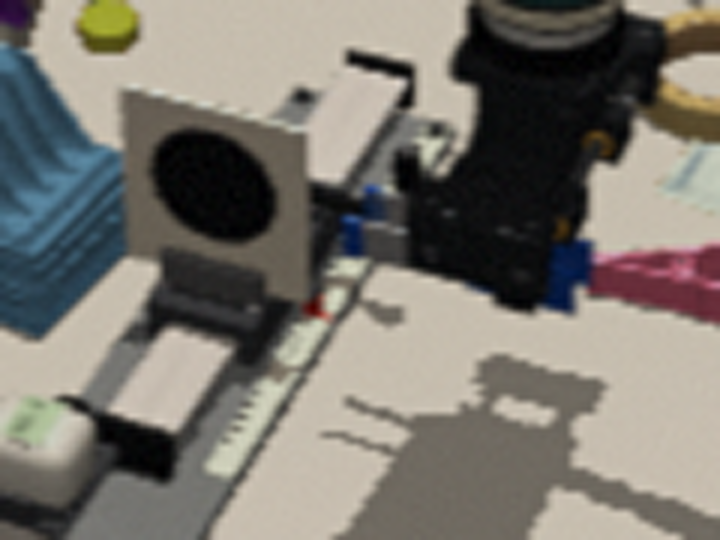

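View pics/c13c.png

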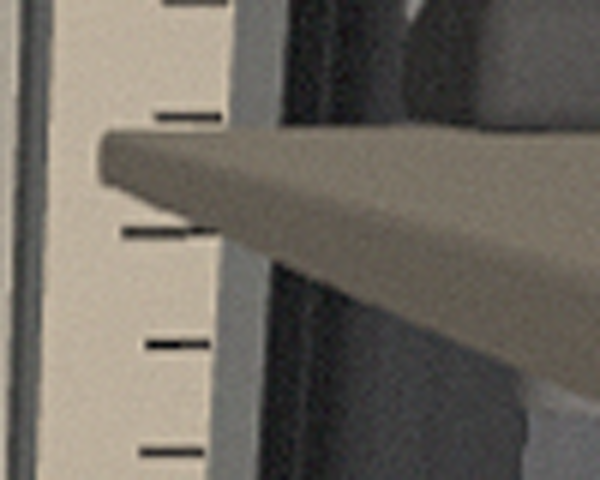

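```bash
python3 - <<'E'
from h import *
np.set_printoptions(precision=4,suppress=True)
w9=load('wrist9');w8=load('wrist8');a=load('scene13');b=load('side13')
print('w9 top',plane(w9,486.7,98.8,.168),'bot',plane(w9,340+195/3,60+88/3,.07))
print('w8 bot',plane(w8,336.7,96.2,.07))
At=(a,290+128/6,165+160/6);Bt=(b,230+308/6,145+130/6)
Ab=(a,290+123/6,165+360/6);Bb=(b,230+306/6,145+298/6)
print('top',tri(At,Bt),'bot',tri(Ab,Bb))
print(tri((w9,486.7,98.8),Bt))
# jaw tips in scene/side/wrist13
w=load('wrist13')
for z in(.115,.125,.135,.14):print(z,plane(w,237,37,z),plane(w,331,38,z))
print('side jaw tips', tri((b,230+350/6,145+235/6),(w,237,50)), 'far tip',tri((b,230+372/6,145+205/6),(w,331,50)))
E
```

```text
w9 top [0.571 0.016 0.168] bot [0.5674 0.0165 0.07  ]
w8 bot [0.5692 0.0165 0.07  ]
top [0.571  0.0133 0.1662] bot [0.5723 0.0119 0.0528]
[0.57   0.0161 0.1684]
0.115 [0.5434 0.0405 0.115 ] [0.5442 0.0062 0.115 ]
0.125 [0.5425 0.0395 0.125 ] [0.5433 0.0075 0.125 ]
0.135 [0.5417 0.0385 0.135 ] [0.5424 0.0088 0.135 ]
0.14 [0.5413 0.038  0.14  ] [0.5419 0.0094 0.14  ]
side jaw tips [0.537  0.0387 0.1281] far tip [0.5387 0.0066 0.1231]
```

```bash
python3 -m crank '[{"gripper":0,"offset":[0,0.005,0],"yaw":0},{"gripper":0,"offset":[0.007,0.0045,0],"yaw":0},{"gripper":0,"offset":[0.01,0,0],"yaw":0},{"gripper":0,"offset":[0.005,0,0],"yaw":0},{"gripper":0,"offset":[0,0,0],"yaw":0},{"gripper":0,"offset":[0,0,0],"yaw":0}]'
python3 -c "
from h import *
for n in['wrist','side','scene']: snap(n,n+'14')
s=ctrl.state();print(s['position'],s['contact_force'],s['width'],s['ee_rot'])
c=cv2.imread('pics/side14.png')
cv2.imwrite('pics/c14b.png',cv2.resize(c[145:235,230:350],None,fx=6,fy=6,interpolation=cv2.INTER_CUBIC))
"
```

```text
time: 14.48
position: [0.47, 0.0127, 0.1187]
ee_rot: [1.0, 0.016, -0.0, -0.0]
contact_force: [0.6, -0.4, -0.5]
width: 0.326
[0.4691599  0.01287408 0.11849502] [-0.1913294  -0.91325222 -0.30094182] 0.3241081789527508 [ 9.99872707e-01  1.59509726e-02 -3.65930330e-04 -4.43381445e-05]
```

View pics/wrist14.png

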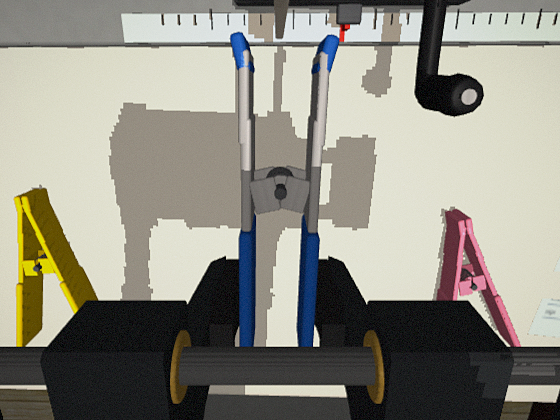

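View pics/c14b.png

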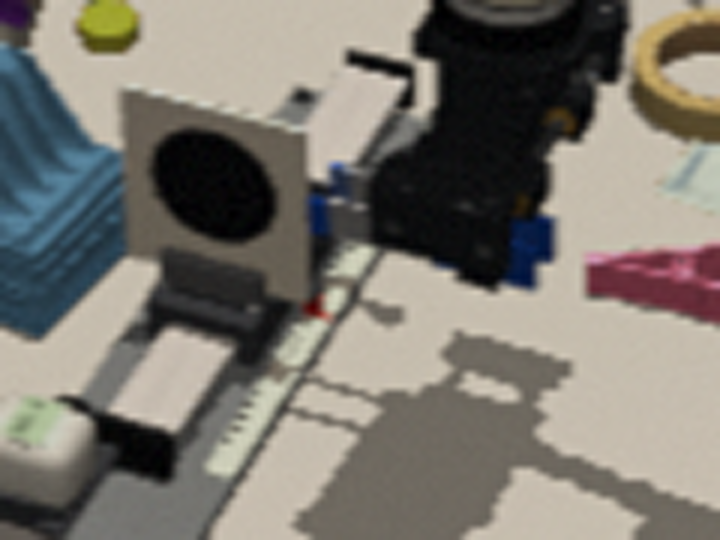

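Seen from the wrist, the card's edge at (280,30) lies midway between the jaw tips at (237,37) and (331,37). I'll advance 29 mm.

```bash
python3 -m crank '[{"gripper":0,"offset":[0.005,0,0],"yaw":0},{"gripper":0,"offset":[0.007,0,0],"yaw":0},{"gripper":0,"offset":[0.007,0,0],"yaw":0},{"gripper":0,"offset":[0.006,0,0],"yaw":0},{"gripper":0,"offset":[0.004,0,0],"yaw":0},{"gripper":0,"offset":[0,0,0],"yaw":0},{"gripper":0,"offset":[0,0,0],"yaw":0},{"gripper":0,"offset":[0,0,0],"yaw":0}]'
python3 -c "
from h import *
for n in['wrist','side','scene']: snap(n,n+'15')
s=ctrl.state();print(s['position'],s['contact_force'],s['width'],s['ee_rot'])
c=cv2.imread('pics/side15.png')
cv2.imwrite('pics/c15b.png',cv2.resize(c[145:235,230:350],None,fx=6,fy=6,interpolation=cv2.INTER_CUBIC))
c=cv2.imread('pics/scene15.png')
cv2.imwrite('pics/c15a.png',cv2.resize(c[165:265,270:390],None,fx=6,fy=6,interpolation=cv2.INTER_CUBIC))
"
```

```text
time: 15.3
position: [0.4983, 0.0137, 0.1185]
ee_rot: [1.0, 0.016, -0.0, -0.0]
contact_force: [0.5, 0.0, -0.9]
width: 0.329
[0.49814253 0.01368599 0.11861625] [-0.15142359 -0.3793501  -0.48905643] 0.3245714211259664 [ 9.99873897e-01  1.58795046e-02 -1.77181980e-04 -9.21746527e-07]
```

View pics/wrist15.png

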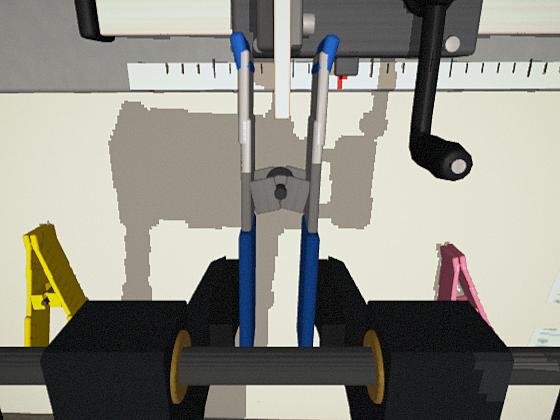

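View pics/c15b.png

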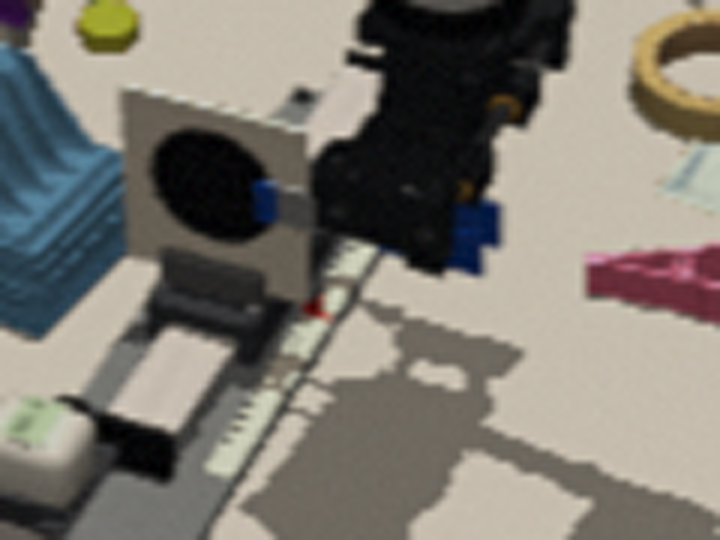

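View pics/c15a.png

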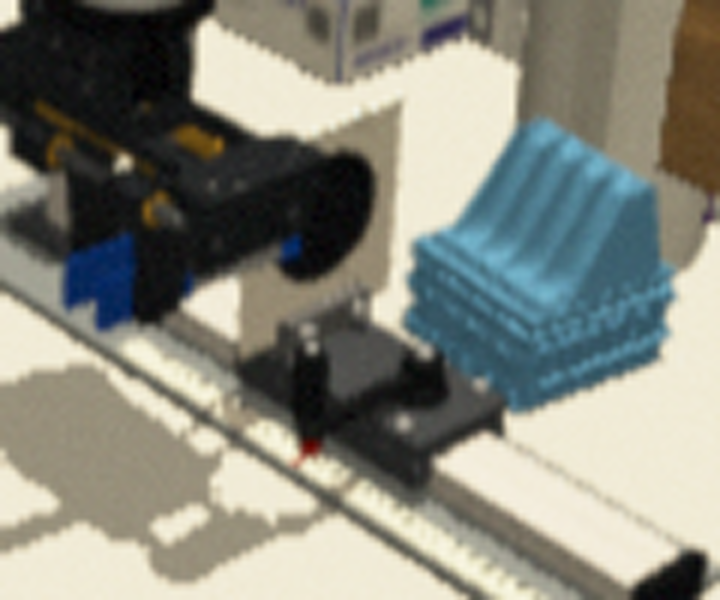

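Both jaws straddle the card. The card is at column 282 between the jaws at 240 and 328, and the tips are about 21–30 mm past the edge. The pointer is on the line and the lever is locked, so I'm handing in.

```bash
python3 -c "
from station import ctrl
s=ctrl.state();print(s['time'],s['width'],abs(s['qvel']).max())
print(ctrl.sign_off())"
```

```text
15.45 0.3245714211259664 0.0012467903952492908
the job is handed in; nothing more can be done
None
```

I swung the lever free, slid the carriage to the red line and locked it there. I then squeezed the blue clip fully open and brought its jaws round the card's near edge. The job is handed in at about 15.5 s with the arm holding the clip there; sign-off gives no verdict.

Last checks, just before hand-in:
- **Pointer and lever:** the pointer was within about 1 mm of the red line, and the lever was square to the rail.
- **Clip:** the gripper opening was about 0.325 (29 mm), which matches the handles' 30 mm when fully open. The arm was still.
- **Jaws:** the card stood midway between the jaws, with a clear gap visible on each side. The tips were about 21 mm past the edge by the arm's position, or nearer 30 mm judged by eye in the side view; both are within the 6 to 45 mm allowed. Their height was about 128 mm.
- **Contact:** the wrist force was under 1 N, so there was no sign of touching the card or rail.
- **Other objects:** nothing suggested contact with the tape, the dropper or the pink and yellow clips, though I did not measure their positions again.

**Disagreement:** the cameras differed by about 3 mm on the card's sideways position. I used the wrist camera's figure, and the close view confirmed it.

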